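# Cover the pot and bring it round on the lazy Susan

## Task

One stoneware pot on the lazy Susan has lost its lid: pick the lid up from the table and set it gently on the open pot, seated level in its mouth. Then take the tray by its rim and turn it until that pot stands squarely facing the laid plate, at the side of the tray nearest the plate, with everything on the tray still standing and nothing else on the table disturbed. Do not let go: finish with the fingers still gripping the rim, holding the tray still.

Things in the scene. Friction and masses are not known exactly. Their poses are not given: they have to be found in the camera images.
- stand: low round wooden stand of the lazy Susan, fixed to the table, 190 mm across, hidden under the tray. Origin on the table surface, on the vertical axis about which the tray turns (upwards z). Its x axis points horizontally from that axis to the centre of the laid plate.
- tray: wooden lazy Susan tray, 310 mm across, turns freely without end either way (friction 0.03 N m; stays where left). Origin on the turning axis, 14 mm above the table. Floor 12 mm above the origin. Plain upright rim all round, a wall 10 mm thick (radius 145 to 155 mm), 28 mm high above the floor, its top 54 mm above the table; 25 mm or more free inside it.
- pot: the open stoneware pot, loose on the tray with its middle about 75 mm from the turning axis: 68 mm across at the mouth (71 mm at the belly), 46 mm high, mouth 58 mm inside diameter, 38 mm deep. Origin at the centre of its underside, z up. 0.15 to 0.3 kg.
- lid: loose stoneware lid lying knob up on the table: disc 72 mm across, under it a chamfered locating ring 53 mm across that drops into the pot's mouth, on top an upright knob 20 mm in diameter. Origin at the centre of the ring's underside, z up: ring 0-6 mm, disc 6-11 mm, knob 11-26 mm. Seated, the disc rests on the pot's rim, lid origin 40 mm above the pot's. 0.06-0.09 kg.
- covered_pot: the other stoneware pot, the same size, already with its lid on (72 mm across, 66 mm high to the top of the knob), loose on the tray; leave it standing. Origin at the centre of its underside.
- shaker1: small glass shaker with a steel cap, 38 mm across, 62 mm high, loose on the tray; leave it standing. Origin at the centre of its underside.
- shaker2: the second, identical shaker, loose on the tray; leave it standing. Origin at the centre of its underside.
- plate_edge (a point): the laid place beside the lazy Susan: a dinner plate 240 mm across, 23 mm high, with a fork and a knife lying 150 mm from its middle on either side; fixed. This point is on the plate's rim, 21 mm above the table, where it comes nearest to the tray (210 mm from the turning axis); x points away from the tray through the plate's middle, 120 mm further on.
- mug: white china mug standing on the table, 76 mm across, 75 mm high, its handle standing out a further 37 mm; not to be touched. Origin at the centre of its underside.
Things that resemble listed ones, but are neither listed nor needed, are in the scene too. Leave any green or pink look-alike of the lid alone.

How it is judged:
On the way:
1. the lid sits seated and level in the mouth of the open pot, released by the fingers (horizontal distance between lid and pot below 0.005 m and z of lid in the frame of pot between 0.0375 and 0.0425 m and angle between each of lid, pot's own z axis and vertical below 0.06 rad and contact force between the fingers and lid below 0.1 N), for 0.2 s.
At the end, for the whole second after the job is handed in: The pot faces the plate within 13 mm sideways, its lid seated (5 mm off-centre, 2.5 mm in height, 0.06 rad tilt at most); the other pot and both shakers stand on the tray; the fingers straddle and grip its rim with over 2 N, touch neither pot nor lid, and the tray is still (all of step 1 and x of pot in the frame of stand above 0.05 m and y of pot in the frame of stand between -0.013 and 0.013 m and contact force between the fingers and tray above 2 N and angular speed of tray below 0.05 rad/s and contact force between the fingers and pot below 0.1 N and angle between each of covered_pot, shaker1, shaker2's own z axis and vertical below 0.1 rad and horizontal distance between covered_pot and stand below 0.108 m and horizontal distance between each of shaker1, shaker2 and stand below 0.125 m and horizontal distance between the grasp point and stand between 0.13 and 0.172 m and height (world z) of the grasp point below 0.08 m); the arm keeps its last pose, push and grip.
It fails at once if the lid is dropped (falls freely faster than 0.6 m/s) (contact force between the fingers and lid below 0.05 N and linear speed of lid above 0.6 m/s).
It fails at once if the mug is disturbed (moved more than 15 mm) (distance of mug from where it was at the start of the episode above 0.015 m).
It fails at once if something standing on the tray is knocked over (angle between any of pot, covered_pot, shaker1, shaker2's own z axis and vertical above 0.5 rad).
It also fails if it takes over 69 s, if anything falls off the work surface, if the arm or the gripper's body presses on something with over 40 N, if the wrist force passes 120 N, or if a joint passes its speed limit or range.

## Robot

A 6-joint arm with a two-finger parallel gripper is mounted at the origin on the work surface. World frame = base frame: x ahead of the robot, y to its left, z up, the work surface at z = 0. Lengths are in m, angles in rad, forces in N, time in s.
With the tool pointing down it reaches from about 0.425 to 0.95 m from the base axis. Payload 3.5 kg.
Tool frame: the origin (TCP) lies midway between the tips of the shut fingers; the grasp point (between the pads) lies 19 mm behind it (ctrl.hold_point_z is the distance from the TCP to the grasp point, in m); z points along the fingers, y is the line along which they close (so a half turn about z gives the same grasp; the last joint's range is limited). The gripper opens to 85 mm and grips with 20 to 120 N. Pads are 22 mm wide; open, the fingers measure 114 mm over their backs; the gripper's body (76 mm by 85 mm) begins 54 mm behind the grasp point. The pads swing forward as they close: fully open they stand 13 mm farther back than shut.
Start: joints at [-1.423, 0.286, 1.577, -0, 1.279, -0.15], TCP at [0.198, -0.645, 0.231] pointing down, gripper open.
Joint ranges: [-2.77, 2.77], [-0.9, 2.22], [0.21, 2.48], [-1.53, 4.67], [0.24, 2.81], [-2.84, 2.84]. Speed limits (rad/s): [2.79, 2.79, 3.14, 3.14, 3.14, 3.14].

## Interface

Orientations are given as a unit quaternion [x, y, z, w].
In Python, from plant import readout, cams, sign_off, ctrl gives the robot as it stands. The module is installed in compiled form; this text tells all that it offers.
- The arm moves only by the tool step_arm, never from a script. Its argument "increments" is a list of rows, each a list of 2 entries, a list of its own where there are three numbers: the shift along the world's x, y, z in mm, then the turn, a rotation vector about the world's x, y, z in rad. In form: [[[x, y, z], [rx, ry, rz]], ...]. A call has 1 to 8 rows; each row shifts and turns the commanded pose from where the row before left it; what a row does not reach is not made up. A row lasts 1/12 s, in which the tool goes at most 41.7 mm and 7.16 degrees, less where a joint would pass 70% of its speed; a pose out of reach is approached as far as the arm can. A call is refused whole if a number of a shift passes 41.7 or a number of a turn 0.125, either way. A call with a gripper value outside its range is refused whole. "fingers" is the opening, from -1 (shut) to 1 (fully open), set as the call begins (left out, the last holds). The fingers move at their own pace and stop on an object; "grip_force" is the grip in N (left out, the last holds). Time passes only in rows, so rows that do not move let the fingers close. It gives the time, the measured TCP pose, the force, the opening and the grip force at its end, in the units of the state.
- readout.get_state(): the state, without advancing time (a new reading comes with each control period).
- cams.read_camera(name): name is "scene" or "top" or "wrist"; returns the picture (420x560x3 uint8, red, green, blue); there is no depth.
- cams.get_calibration(name): a dict with "fx", "fy", "cx", "cy" (pixels), "distortion" ([k1, k2, p1, p2, k3] as OpenCV has them; the pictures are not rectified), "eye" and "rotation" of the camera in the world; the wrist camera has in their place "T_tool_cam" (4x4, takes a point from camera to tool coordinates, whose origin is the TCP and whose axes are the flange's). Camera axes: x right, y up, looking along -z (the intrinsics and any distortion apply to the point x, -y, -z); pixel columns grow to the right and rows downward; lengths in m; the calibration is good to about 2 mm. A picture is of the moment at which its call begins: read the wrist's pose just before it. get_calibration takes no time and is no camera call.
- sign_off(): hands the job in; it is judged then, once.
The state is a dict: "time": time; "qpos": joint angles; "dq": joint speeds; "joint_efforts": joint torques, N m; "eef_pos": TCP position; "tcp_rot": TCP orientation; "contact_force": force on the tool from outside, world axes, zero at the start; "wrist_torque": the same for the moment, N m; "opening": opening from 0.0 (shut) to 1.0 (fully open); "finger_force": force on a finger pad.
Only numpy, scipy, OpenCV 4.12 (cv2) and the standard library are available. Lean on these libraries where they do the work, as an engineer would, in place of code of your own. Each camera call takes 0.05 s, during which the arm holds its last target. There are 200 camera calls.

## Working session

There is one attempt and no reset: what is moved stays moved. The work goes in short steps, Python scripts to look and compute and a tool call to move; the robot and the scene stay as the last step left them, time stands still between calls to the robot, and variables do not carry over. Pictures are saved under pics/ and viewed, at most 10 in all, crops included, and the job is handed in when it is done.

Besides the shell and the picture viewer there is one more tool, called after "Emit:" in YAML: its name, and indented under it one key for each argument. step_arm: Moves the arm, as the interface text tells. Its arguments: {"type":"object","properties":{"increments":{"type":"array","items":{"type":"array"}},"fingers":{"type":"number"},"grip_force":{"type":"number"}},"required":["increments"]}

```bash
mkdir -p pics; cat > h.py <<'E'
import numpy as np, cv2
from scipy.spatial.transform import Rotation as R
from plant import readout, cams, sign_off, ctrl
def cal(name):
    c=cams.get_calibration(name)
    K=np.array([[c['fx'],0,c['cx']],[0,c['fy'],c['cy']],[0,0,1.]]);d=np.array(c['distortion'],float)
    if 'T_tool_cam' in c:
        s=readout.get_state();T=np.eye(4);T[:3,:3]=R.from_quat(s['tcp_rot']).as_matrix();T[:3,3]=s['eef_pos']
        T=T@np.array(c['T_tool_cam']);return K,d,T[:3,3],T[:3,:3]
    r=np.array(c['rotation'],float)
    r=r if r.shape==(3,3) else R.from_quat(r).as_matrix()
    return K,d,np.array(c['eye']),r
def ray(C,uv):
    K,d,e,r=C
    p=cv2.undistortPoints(np.array(uv,float).reshape(-1,1,2),K,d).reshape(-1,2)
    return e,np.c_[p[:,0],-p[:,1],-np.ones(len(p))]@r.T
def onplane(C,uv,z):
    e,v=ray(C,uv);return e+v*((z-e[2])/v[:,2])[:,None]
def proj(C,P):
    K,d,e,r=C
    q=(np.array(P,float).reshape(-1,3)-e)@r*np.array([1,-1,-1])
    return cv2.projectPoints(q,np.zeros(3),np.zeros(3),K,d)[0].reshape(-1,2)
def snap(name,fn=None):
    C=cal(name);im=cams.read_camera(name)[:,:,::-1].copy()
    if fn: cv2.imwrite('pics/'+fn,im)
    return C,im
E
python3 - <<'E'
from h import *
for n in('scene','top','wrist'):
    C,im=snap(n,n+'0.png');print(n,C[0][0,0],C[1],C[2].round(3),C[3].round(2).tolist())
print(ctrl.hold_point_z)
a=cv2.imread('pics/top0.png');b=cv2.imread('pics/scene0.png')
cv2.imwrite('pics/top0b.png',cv2.resize(a,(800,600)))
E
```

```text
scene 415.810940157342 [-0.06619214  0.          0.          0.          0.        ] [1.107 0.069 0.802] [[0.11, -0.8, 0.58], [0.99, 0.1, -0.06], [-0.01, 0.59, 0.81]]
top 416.0101833475649 [-0.12144894  0.          0.          0.          0.        ] [0.464 0.104 0.976] [[0.01, 0.99, -0.13], [-1.0, 0.01, 0.0], [0.0, 0.13, 0.99]]
wrist 317.21066586367385 [-0.05023974  0.          0.          0.          0.        ] [ 0.276 -0.621  0.373] [[0.29, 0.91, 0.3], [-0.96, 0.28, 0.09], [-0.0, -0.32, 0.95]]
0.0187
```

View pics/top0.png

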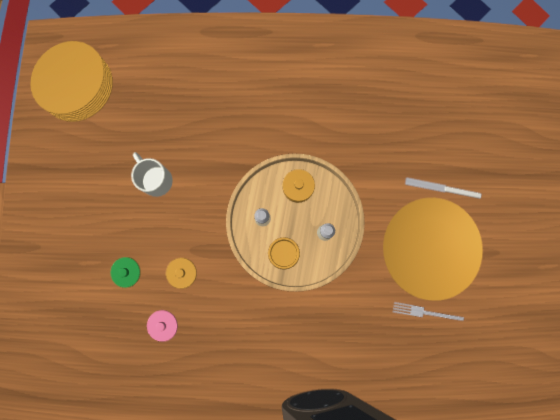

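View pics/scene0.png

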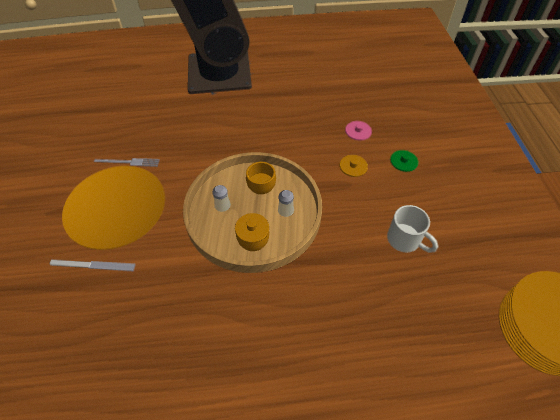

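Top view: the amber lid candidate is at (181,273), with the green one at (125,272) and the pink at (162,326). The open amber pot is at (284,253), the covered pot at (298,185), shakers at (261,216) and (326,231), the plate at (433,249), the mug at (152,177). The amber lid matches the pots' colour and isn't one of the excluded look-alikes. Next I'll measure it and confirm with a crop.

```bash
python3 - <<'E'
from h import *
T=cal('top');S=cal('scene');a=cv2.imread('pics/top0.png');b=cv2.imread('pics/scene0.png')
h=cv2.cvtColor(a,cv2.COLOR_BGR2HSV);hs=cv2.cvtColor(b,cv2.COLOR_BGR2HSV)
for n,(u,v) in dict(lid=(190,278),plate=(433,249),pot=(284,268),cov=(306,195),tray=(296,270),table=(200,330)).items(): print(n,h[v,u])
def blobs(h,lo,hi,C,zs,tag,amin=150):
    m=cv2.inRange(h,np.array(lo),np.array(hi));m=cv2.morphologyEx(m,cv2.MORPH_OPEN,np.ones((3,3)))
    for c in cv2.findContours(m,cv2.RETR_EXTERNAL,cv2.CHAIN_APPROX_NONE)[0]:
        if cv2.contourArea(c)<amin: continue
        hull=cv2.convexHull(c)
        # rectify on plane, fit circle by ellipse
        print(tag,np.array(cv2.minEnclosingCircle(c)[0]).round(0),cv2.contourArea(c),end=' ')
        for z in zs:
            P=onplane(C,c.reshape(-1,2),z)[:,:2]
            e=cv2.fitEllipse((P*1000).astype(np.float32));print(z,np.round(e[0],1),np.round(e[1],1),end=' | ')
        print()
blobs(h,(17,190,150),(26,255,255),T,(.011,.021,.072),'top')
blobs(hs,(17,190,120),(26,255,255),S,(.011,.021,.072),'scene')
cv2.imwrite('pics/crop.png',np.hstack([cv2.resize(a[230:350,100:220],(390,390),interpolation=2),cv2.resize(b[100:190,320:440],(390,390),interpolation=2)]))
E
```

```text
lid [ 19 172 211]
plate [ 19 177 207]
pot [ 19 171 182]
cov [ 19 175 208]
tray [ 17 115 216]
table [ 14 155 150]
scene [545. 320.] 3477.5 0.011 [866.4 619.3] [102.7 217.6] | 0.021 [869.4 612.3] [101.4 214.8] | 0.072 [884.9 576.8] [ 94.8 200.8] | 
scene [252. 231.] 794.5 0.011 [598.4  61.5] [70.8 89.1] | 0.021 [604.8  61.5] [69.9 88. ] | 0.072 [637.6  62. ] [65.4 82.2] | 
scene [113. 207.] 6471.5 0.011 [ 492.9 -262.7] [240.8 243. ] | 0.021 [ 500.6 -258.6] [237.8 239.9] | 0.072 [ 540.2 -237.2] [222.3 224.2] | 
scene [260. 177.] 351.5 0.011 [447.1  92.5] [53.4 89.3] | 0.021 [455.4  92.2] [52.7 88.2] | 0.072 [497.9  90.7] [49.3 82.4] | 
scene [354. 165.] 438.0 0.011 [440.6 328.7] [67.4 70.2] | 0.021 [449.1 325.4] [66.6 69.3] | 0.072 [492.  308.7] [62.2 64.8] |
```

View pics/crop.png

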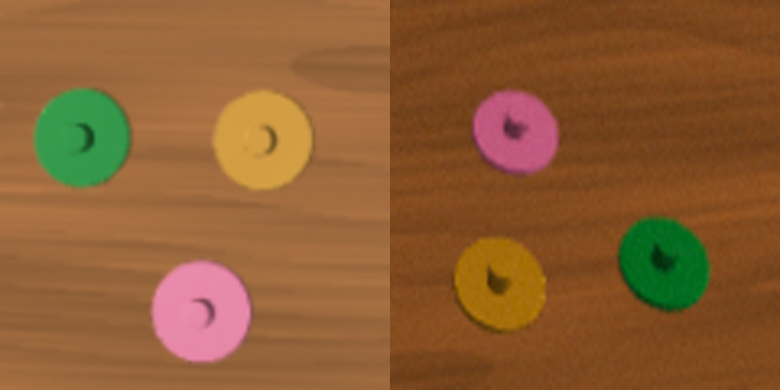

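The crop shows the green, amber and pink lids, all lying knob up. The amber one, at (181,273) in the top view, matches the stoneware, so it's the lid. I'll refine the top-view numbers now.

```bash
python3 - <<'E'
from h import *
T=cal('top');S=cal('scene');a=cv2.imread('pics/top0.png');b=cv2.imread('pics/scene0.png')
h=cv2.cvtColor(a,cv2.COLOR_BGR2HSV);hs=cv2.cvtColor(b,cv2.COLOR_BGR2HSV)
def el(c,C,z):
    P=onplane(C,c.reshape(-1,2),z)[:,:2]*1000;e=cv2.fitEllipse(P.astype(np.float32));return np.round(e[0],1),np.round(e[1],1)
m=cv2.inRange(h,np.array((17,160,130)),np.array((26,255,255)));m=cv2.morphologyEx(m,cv2.MORPH_OPEN,np.ones((3,3)))
for c in cv2.findContours(m,cv2.RETR_EXTERNAL,cv2.CHAIN_APPROX_NONE)[0]:
    if cv2.contourArea(c)<200: continue
    print(np.round(cv2.minEnclosingCircle(c)[0]),[(z,)+el(c,T,z) for z in(.009,.022,.063,.072)])
# tray: bright low-sat wood, per camera
for C,H,n,ctr in((T,h,'top',(296,270)),(S,hs,'scene',(253,209))):
    sat=H[:,:,1];print(n,'tray hsv',H[270,296] if n=='top' else H[209,253], 'table',H[330,200] if n=='top' else H[300,200])
    if n=='top': m=cv2.inRange(H,np.array((0,0,0)),np.array((179,140,255)))
    else: m=cv2.inRange(H,np.array((0,0,0)),np.array((179,185,255)))
    m[:, :int(ctr[0])-80]=0;m[:, int(ctr[0])+80:]=0;m[:140]=0;m[300:]=0
    m=cv2.morphologyEx(cv2.morphologyEx(m,cv2.MORPH_OPEN,np.ones((3,3))),cv2.MORPH_CLOSE,np.ones((7,7)))
    c=max(cv2.findContours(m,cv2.RETR_EXTERNAL,cv2.CHAIN_APPROX_NONE)[0],key=cv2.contourArea)
    c=cv2.convexHull(c,returnPoints=True)
    for z in(.014,.035,.054): print(z,el(c,T if n=='top' else S,z))
for n,uv in dict(sh1=(262,216),sh2=(327,231)).items(): print(n,onplane(T,[uv],.08))
E
```

```text
[181. 273.] [(0.009, array([439.6, 328.3]), array([69.1, 69.8])), (0.022, array([439.9, 325.3]), array([68.1, 68.9])), (0.063, array([441. , 315.8]), array([65.2, 65.9])), (0.072, array([441.2, 313.7]), array([64.6, 65.3]))]
[284. 253.] [(0.009, array([488.3,  90. ]), array([69.3, 69.9])), (0.022, array([488. ,  90.2]), array([68.4, 69. ])), (0.063, array([487. ,  90.7]), array([65.4, 66. ])), (0.072, array([486.8,  90.9]), array([64.8, 65.3]))]
[432. 249.] [(0.009, array([ 502. , -264.2]), array([241.4, 242.4])), (0.022, array([ 501.5, -259.2]), array([238.1, 239.1])), (0.063, array([ 499.9, -243.6]), array([227.9, 228.9])), (0.072, array([ 499.5, -240.2]), array([225.7, 226.6]))]
[298. 185.] [(0.009, array([648.6,  56.7]), array([72.5, 74.9])), (0.022, array([646.2,  57.4]), array([71.6, 73.9])), (0.063, array([638.3,  59.4]), array([68.5, 70.7])), (0.072, array([636.6,  59.8]), array([67.8, 70. ]))]
[71. 81.] [(0.009, array([919.3, 640.2]), array([202.9, 238.8])), (0.022, array([913.2, 633. ]), array([200.1, 235.6])), (0.063, array([893.9, 610.2]), array([191.5, 225.5])), (0.072, array([889.7, 605.3]), array([189.6, 223.3]))]
top tray hsv [ 17 115 216] table [ 14 155 150]
0.014 (array([563.5,  64.2]), array([323.8, 324.1]))
0.035 (array([561.3,  65.1]), array([316.8, 317. ]))
0.054 (array([559.4,  65.9]), array([310.4, 310.6]))
scene tray hsv [ 17 143 157] table [ 14 203 108]
0.014 (array([537.8,  66.1]), array([326.4, 345.5]))
0.035 (array([552.9,  66.1]), array([317.7, 336.3]))
0.054 (array([566.7,  66.2]), array([309.8, 327.9]))
sh1 [[0.5661079  0.13836194 0.08      ]]
sh2 [[ 0.53493543 -0.00263843  0.08      ]]
```

Positions (mm), checked against the given sizes:

| Thing | Position | Check |
|---|---|---|
| Tray axis | (559.4, 65.9) | 310 mm across |
| Plate centre | (501.5, −259) | 330 mm from the axis |
| Pot | (487, 91) | 77 mm from the axis, at 161° |
| Lid | (440, 328.5) | both cameras agree |

The pot has to reach 259.9°, so the tray turns about +99°. I'll go to the lid first.

Emit:
step_arm:
  increments:
    - [[26,30,0],[0,0,0]]
    - [[26,30,0],[0,0,0]]
    - [[26,30,0],[0,0,0]]
    - [[26,30,0],[0,0,0]]
    - [[26,30,0],[0,0,0]]
    - [[26,30,0],[0,0,0]]
    - [[26,30,0],[0,0,0]]
    - [[26,30,0],[0,0,0]]
  fingers: 0.2
  grip_force: 20

```text
time: 0.82
eef_pos: [0.4069, -0.4035, 0.2311]
tcp_rot: [0.989, 0.148, -0.0, -0.0]
contact_force: [0.5, -0.8, 0.8]
opening: 0.594
finger_force: 0.0
```

Emit:
step_arm:
  increments:
    - [[24,26,0],[0,0,0]]
    - [[24,26,0],[0,0,0]]
    - [[24,26,0],[0,0,0]]
    - [[24,26,0],[0,0,0]]
    - [[0,40,0],[0,0,0]]
    - [[0,40,0],[0,0,0]]
    - [[0,40,0],[0,0,0]]
    - [[0,40,0],[0,0,0]]

```text
time: 1.48
eef_pos: [0.5017, -0.1393, 0.2309]
tcp_rot: [0.989, 0.148, -0.0, -0.0]
contact_force: [0.0, 0.7, 0.8]
opening: 0.598
finger_force: 0.0
```

Emit:
step_arm:
  increments:
    - [[0,40,0],[0,0,0]]
    - [[0,40,0],[0,0,0]]
    - [[0,40,0],[0,0,0]]
    - [[0,40,0],[0,0,0]]
    - [[0,40,0],[0,0,0]]
    - [[0,40,0],[0,0,0]]
    - [[0,40,0],[0,0,0]]
    - [[-5,40,0],[0,0,0]]

```text
time: 2.15
eef_pos: [0.4969, 0.1807, 0.2312]
tcp_rot: [0.989, 0.148, 0.0, 0.0]
contact_force: [0.2, 0.5, 0.4]
opening: 0.599
finger_force: 0.0
```

```bash
python3 - <<'E'
from h import *
s=readout.get_state();print(s['time'],np.round(s['eef_pos'],4),np.round(R.from_quat(s['tcp_rot']).as_matrix(),3).tolist(),np.round(s['qpos'],3),s['opening'],s['contact_force'])
E
```

```text
2.15 [0.4969 0.1807 0.2312] [[0.956, 0.293, 0.0], [0.293, -0.956, 0.0], [0.0, 0.0, -1.0]] [ 0.157 -0.038  1.934 -0.     1.245  1.43 ] 0.5990354221349125 [0.21411269 0.50047142 0.37802423]
```

Emit:
step_arm:
  increments:
    - [[-12,30,-16],[0,0,0]]
    - [[-12,30,-16],[0,0,0]]
    - [[-11,30,-16],[0,0,0]]
    - [[-11,30,-16],[0,0,0]]
    - [[-11,28,-16],[0,0,0]]
    - [[0,0,0],[0,0,0]]
    - [[0,0,0],[0,0,0]]

```text
time: 2.73
eef_pos: [0.4384, 0.3274, 0.1497]
tcp_rot: [0.989, 0.15, -0.002, 0.001]
contact_force: [1.1, 0.2, 0.9]
opening: 0.601
finger_force: 0.0
```

```bash
python3 - <<'E'
from h import *
print(readout.get_state()['eef_pos'])
C,im=snap('wrist','w1.png');h=cv2.cvtColor(im,cv2.COLOR_BGR2HSV)
m=cv2.inRange(h,np.array((17,150,100)),np.array((26,255,255)));m=cv2.morphologyEx(m,cv2.MORPH_OPEN,np.ones((3,3)))
for c in cv2.findContours(m,cv2.RETR_EXTERNAL,cv2.CHAIN_APPROX_NONE)[0]:
    if cv2.contourArea(c)<500: continue
    hl=cv2.convexHull(c)
    for z in(.006,.011):
        P=onplane(C,hl.reshape(-1,2),z)[:,:2]*1000;print(z,cv2.fitEllipse(P.astype(np.float32)),cv2.minEnclosingCircle(P.astype(np.float32)))
E
```

```text
[0.43838202 0.32737261 0.14966143]
0.006 ((479.0299377441406, 24.27935791015625), (87.2986831665039, 155.45556640625), 173.49266052246094) ((469.286865234375, 51.38878631591797), 54.882049560546875)
0.011 ((479.6877136230469, 30.00200653076172), (85.77184295654297, 152.73666381835938), 173.4926300048828) ((470.11505126953125, 56.63725280761719), 53.92221450805664)
0.006 ((437.86865234375, 328.08709716796875), (71.68798828125, 72.08202362060547), 121.36331939697266) ((437.84710693359375, 328.1245422363281), 36.09602355957031)
0.011 ((439.2463073730469, 328.496337890625), (70.43421173095703, 70.82138061523438), 121.36206817626953) ((439.2251892089844, 328.5331726074219), 35.46468734741211)
```

View pics/w1.png

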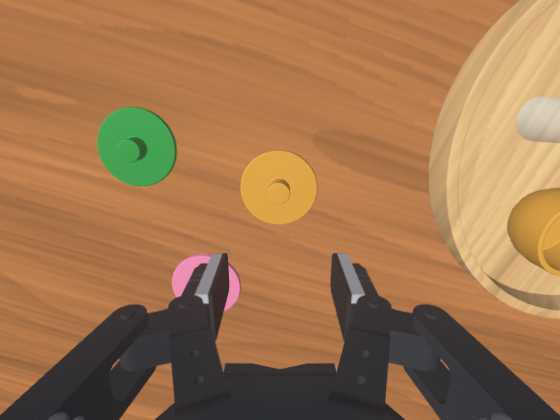

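The wrist view shows the amber lid at (279,187), clear of the fingers. It measures (439.3, 328.4), which agrees with the other views. Descending.

Emit:
step_arm:
  increments:
    - [[1,1,-30],[0,0,0]]
    - [[0,0,-30],[0,0,0]]
    - [[0,0,-30],[0,0,0]]
    - [[0,0,-20],[0,0,0]]
    - [[0,0,-14],[0,0,0]]
    - [[0,0,-6],[0,0,0]]
    - [[0,0,-4],[0,0,0]]
    - [[0,0,0],[0,0,0]]
  fingers: 0.0

```text
time: 3.45
eef_pos: [0.442, 0.3272, 0.0178]
tcp_rot: [0.989, 0.148, 0.0, -0.0]
contact_force: [0.1, 0.8, -0.6]
opening: 0.502
finger_force: 0.0
```

Emit:
step_arm:
  increments:
    - [[-2,1,0],[0,0,0]]
    - [[0,0,-3],[0,0,0]]
    - [[0,0,0],[0,0,0]]
    - [[0,0,0],[0,0,0]]

```text
time: 3.78
eef_pos: [0.4394, 0.329, 0.0149]
tcp_rot: [0.989, 0.148, 0.001, -0.0]
contact_force: [-0.0, 0.2, 0.1]
opening: 0.505
finger_force: 0.0
```

Emit:
step_arm:
  increments:
    - [[0,0,0],[0,0,0]]
    - [[0,0,0],[0,0,0]]
    - [[0,0,0],[0,0,0]]
    - [[0,0,0],[0,0,0]]
    - [[0,0,0],[0,0,0]]
    - [[0,0,0],[0,0,0]]
  fingers: -1
  grip_force: 30

```text
time: 4.28
eef_pos: [0.4394, 0.329, 0.0148]
tcp_rot: [0.989, 0.148, 0.0, -0.0]
contact_force: [-1.2, 0.1, 2.8]
opening: 0.207
finger_force: 29.5
```

Gripped. Lifting, then checking.

Emit:
step_arm:
  increments:
    - [[0,0,5],[0,0,0]]
    - [[0,0,15],[0,0,0]]
    - [[0,0,25],[0,0,0]]
    - [[0,0,30],[0,0,0]]
    - [[0,0,30],[0,0,0]]
    - [[0,0,15],[0,0,0]]
    - [[0,0,5],[0,0,0]]
    - [[0,0,0],[0,0,0]]

```text
time: 4.95
eef_pos: [0.4397, 0.329, 0.1407]
tcp_rot: [0.989, 0.148, 0.001, -0.0]
contact_force: [0.1, 0.1, -0.1]
opening: 0.205
finger_force: 29.3
```

Emit:
step_arm:
  increments:
    - [[2,-14,0],[0,0,0]]
    - [[6,-28,0],[0,0,0]]
    - [[8,-35,0],[0,0,0]]
    - [[8,-35,0],[0,0,0]]
    - [[6,-28,0],[0,0,0]]
    - [[2,-10,0],[0,0,0]]
    - [[0,0,0],[0,0,0]]
    - [[0,0,0],[0,0,0]]

```text
time: 5.62
eef_pos: [0.4702, 0.1786, 0.1379]
tcp_rot: [0.989, 0.148, -0.001, -0.0]
contact_force: [-0.4, -0.0, -0.9]
opening: 0.206
finger_force: 29.4
```

```bash
python3 - <<'E'
from h import *
s=readout.get_state();print(s['eef_pos'],s['opening'],s['finger_force'])
C,im=snap('wrist','w2.png');h=cv2.cvtColor(im,cv2.COLOR_BGR2HSV)
m=cv2.inRange(h,np.array((17,150,70)),np.array((26,255,255)));m=cv2.morphologyEx(m,cv2.MORPH_OPEN,np.ones((3,3)))
for c in cv2.findContours(m,cv2.RETR_EXTERNAL,cv2.CHAIN_APPROX_NONE)[0]:
    if cv2.contourArea(c)<500: continue
    print(np.round(cv2.minEnclosingCircle(c)[0]),cv2.contourArea(c))
    for z in(.063,.072,.131):
        P=onplane(C,cv2.convexHull(c).reshape(-1,2),z)[:,:2]*1000;e=cv2.fitEllipse(P.astype(np.float32));print(z,np.round(e[0],1),np.round(e[1],1))
E
```

```text
[0.47021026 0.1786472  0.13785264] 0.20563537163068074 29.433964490890503
[279. 258.] 9219.5
0.063 [432.5 167.3] [104.2 106.5]
0.072 [437.3 168.7] [ 99.9 102.1]
0.131 [468.9 178.2] [71.6 73.1]
[398. 220.] 7403.0
0.063 [487.1  91.6] [70.  83.6]
0.072 [489.6  96.2] [67.1 80.2]
0.131 [506.3 126.2] [48.1 57.4]
[518.  42.] 7913.5
0.063 [628.5  62.2] [60.4 88.4]
0.072 [625.2  68. ] [57.9 84.8]
0.131 [603.4 106. ] [41.5 60.7]
```

View pics/w2.png

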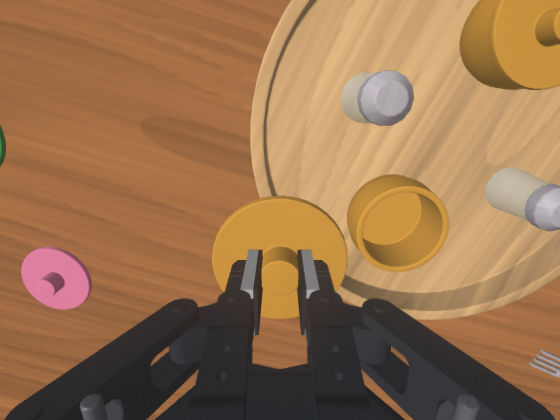

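The wrist view shows the lid held level at (279,258) and the open pot's mouth at (402,228). I'll fit the mouth's rim with its known radius.

```bash
cat > rim.py <<'E'
from h import *
from scipy.optimize import least_squares
def fit(C,h,near,r=.034,z=.072):
    m=cv2.inRange(h,np.array((17,150,70)),np.array((26,255,255)));m=cv2.morphologyEx(m,cv2.MORPH_OPEN,np.ones((3,3)))
    cs=[c for c in cv2.findContours(m,cv2.RETR_EXTERNAL,cv2.CHAIN_APPROX_NONE)[0] if cv2.contourArea(c)>500]
    c=min(cs,key=lambda c:np.hypot(*(np.array(cv2.minEnclosingCircle(c)[0])-near)))
    P=onplane(C,c.reshape(-1,2),z)[:,:2]
    away=C[2][:2]-P.mean(0);away/=np.hypot(*away)
    P=P[(P-P.mean(0))@away>0.0]     # side towards the camera: mouth rim hides belly
    s=least_squares(lambda p:np.hypot(*(P-p).T)-r,P.mean(0),loss='soft_l1',f_scale=.001);return s.x*1000,np.std(s.fun)*1000
E
python3 - <<'E'
from rim import *
C=cal('wrist');im=cv2.imread('pics/w2.png');h=cv2.cvtColor(im,cv2.COLOR_BGR2HSV)
print(fit(C,h,(398,220)), onplane(C,[(402,228)],.072)*1000)
s=readout.get_state();print(s['eef_pos'])
E
```

```text
(array([492.09561116, 101.13932783]), np.float64(1.3910298293054137)) [[488.8903313   92.76776073  72.        ]]
[0.47028049 0.1792927  0.13818226]
```

```bash
sed -i 's/@away>0.0\].*/@away<-.005]  # far side from the camera: the mouth rim is the outline/' rim.py
python3 - <<'E'
from rim import *
C=cal('wrist');im=cv2.imread('pics/w2.png');h=cv2.cvtColor(im,cv2.COLOR_BGR2HSV)
print(fit(C,h,(398,220)))
C=cal('top');im=cv2.imread('pics/top0.png');h=cv2.cvtColor(im,cv2.COLOR_BGR2HSV)
print(fit(C,h,(284,253)))
E
```

```text
(array([487.70466604,  92.66047614]), np.float64(0.39875034308136614))
(array([485.95529807,  91.47789579]), np.float64(0.6222928175696273))
```

Emit:
step_arm:
  increments:
    - [[3,-15,0],[0,0,0]]
    - [[5,-25,0],[0,0,0]]
    - [[5,-25,0],[0,0,0]]
    - [[3,-16,0],[0,0,0]]
    - [[1,-6,0],[0,0,0]]
    - [[0,0,-14],[0,0,0]]
    - [[0,0,-14],[0,0,0]]
    - [[0,0,0],[0,0,0]]

```text
time: 6.33
eef_pos: [0.4857, 0.0931, 0.1083]
tcp_rot: [0.989, 0.149, -0.003, -0.001]
contact_force: [-2.2, -0.3, -0.6]
opening: 0.202
finger_force: 29.5
```

```bash
python3 - <<'E'
from h import *
s=readout.get_state();print(s['eef_pos'],s['contact_force'])
a=snap('scene')[1];b=snap('wrist')[1]
cv2.imwrite('pics/s3.png',np.hstack([cv2.resize(a[110:250,180:320],(400,400),interpolation=2),cv2.resize(b[130:350,170:390],(400,400),interpolation=2)]))
E
```

```text
[0.48566203 0.0930612  0.1083344 ] [-2.23684384 -0.26809765 -0.58091576]
```

View pics/s3.png

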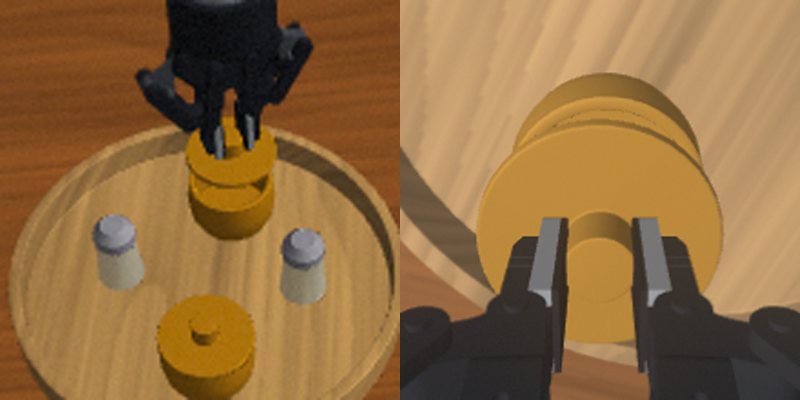

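In the crop the held lid sits right over the open pot: it spans 476–722 and the pot about 500–702 in the wrist half, and the scene half agrees. Lateral alignment is good to about 1 mm. I'll nudge x and lower.

Emit:
step_arm:
  increments:
    - [[2,-1,-4],[0,0,0]]
    - [[0,0,-6],[0,0,0]]
    - [[0,0,-5],[0,0,0]]
    - [[0,0,-3],[0,0,0]]
    - [[0,0,0],[0,0,0]]
    - [[0,0,0],[0,0,0]]
    - [[0,0,0],[0,0,0]]

```text
time: 7.02
eef_pos: [0.4902, 0.0907, 0.0934]
tcp_rot: [0.989, 0.148, 0.0, 0.0]
contact_force: [0.1, -0.1, -2.1]
opening: 0.203
finger_force: 29.5
```

Emit:
step_arm:
  increments:
    - [[-2,1,0],[0,0,0]]
    - [[0,0,0],[0,0,0]]
    - [[0,0,0],[0,0,0]]
    - [[0,0,0],[0,0,0]]

```text
time: 7.35
eef_pos: [0.4881, 0.0917, 0.0935]
tcp_rot: [0.989, 0.148, 0.0, 0.0]
contact_force: [0.1, 0.0, -0.6]
opening: 0.205
finger_force: 29.5
```

Emit:
step_arm:
  increments:
    - [[0,0,-3],[0,0,0]]
    - [[0,0,-2],[0,0,0]]
    - [[0,0,-1],[0,0,0]]
    - [[0,0,0],[0,0,0]]
    - [[0,0,0],[0,0,0]]

```text
time: 7.77
eef_pos: [0.4879, 0.0917, 0.0871]
tcp_rot: [0.989, 0.148, -0.0, -0.0]
contact_force: [0.0, 0.1, -1.1]
opening: 0.205
finger_force: 29.5
```

Emit:
step_arm:
  increments:
    - [[0,0,-1],[0,0,0]]
    - [[0,0,-1],[0,0,0]]
    - [[0,0,-1],[0,0,0]]
    - [[0,0,0],[0,0,0]]
    - [[0,0,0],[0,0,0]]

```text
time: 8.18
eef_pos: [0.488, 0.0917, 0.0842]
tcp_rot: [0.989, 0.148, -0.0, -0.0]
contact_force: [0.9, 0.1, -0.4]
opening: 0.202
finger_force: 29.5
```

Emit:
step_arm:
  increments:
    - [[0,0,-1],[0,0,0]]
    - [[0,0,-1],[0,0,0]]
    - [[0,0,-1],[0,0,0]]
    - [[0,0,0],[0,0,0]]
    - [[0,0,0],[0,0,0]]

```text
time: 8.6
eef_pos: [0.488, 0.0917, 0.0812]
tcp_rot: [0.989, 0.148, -0.0, -0.0]
contact_force: [-0.3, -0.5, -1.6]
opening: 0.204
finger_force: 29.5
```

Emit:
step_arm:
  increments:
    - [[0,0,-0.5],[0,0,0]]
    - [[0,0,-0.5],[0,0,0]]
    - [[0,0,0],[0,0,0]]
    - [[0,0,0],[0,0,0]]
    - [[0,0,0],[0,0,0]]

```text
time: 9.02
eef_pos: [0.4882, 0.0918, 0.0807]
tcp_rot: [0.989, 0.148, 0.0, 0.0]
contact_force: [-1.3, -0.9, 4.5]
opening: 0.209
finger_force: 29.8
```

The lid has touched down at the expected height. Releasing.

Emit:
step_arm:
  increments:
    - [[0,0,0],[0,0,0]]
    - [[0,0,0],[0,0,0]]
    - [[0,0,0],[0,0,0]]
    - [[0,0,0],[0,0,0]]
    - [[0,0,0],[0,0,0]]
    - [[0,0,0],[0,0,0]]
  fingers: -0.1

```text
time: 9.52
eef_pos: [0.4881, 0.0917, 0.0802]
tcp_rot: [0.989, 0.148, -0.0, -0.0]
contact_force: [0.1, -0.8, -0.6]
opening: 0.448
finger_force: 0.0
```

Emit:
step_arm:
  increments:
    - [[0,0,5],[0,0,0]]
    - [[0,0,15],[0,0,0]]
    - [[0,0,25],[0,0,0]]
    - [[0,0,25],[0,0,0]]
    - [[0,0,10],[0,0,0]]
    - [[0,0,0],[0,0,0]]
    - [[0,0,0],[0,0,0]]

```text
time: 10.1
eef_pos: [0.4882, 0.0917, 0.1604]
tcp_rot: [0.989, 0.148, 0.0, 0.0]
contact_force: [1.0, 0.1, -0.5]
opening: 0.452
finger_force: 0.0
```

```bash
python3 - <<'E'
from h import *
s=readout.get_state();print(s['eef_pos'],s['contact_force'],s['finger_force'])
a=snap('scene')[1];C,b=snap('wrist')
cv2.imwrite('pics/s4.png',np.hstack([cv2.resize(a[120:260,180:320],(400,400),interpolation=2),cv2.resize(b[130:350,170:390],(400,400),interpolation=2)]))
h=cv2.cvtColor(b,cv2.COLOR_BGR2HSV);m=cv2.inRange(h,np.array((17,150,70)),np.array((26,255,255)));m=cv2.morphologyEx(m,cv2.MORPH_OPEN,np.ones((3,3)))
for c in cv2.findContours(m,cv2.RETR_EXTERNAL,cv2.CHAIN_APPROX_NONE)[0]:
    if cv2.contourArea(c)<500: continue
    P=onplane(C,cv2.convexHull(c).reshape(-1,2),.077)[:,:2]*1000;e=cv2.fitEllipse(P.astype(np.float32));print(np.round(e[0],1),np.round(e[1],1))
E
```

```text
[0.48817912 0.09173206 0.16042386] [ 0.99853453  0.11304362 -0.47025791] 0.0
[ 510.9 -182.2] [184.7 191.8]
[489.3  92. ] [69.6 74.1]
[631.3  60.8] [63.4 75.6]
```

View pics/s4.png

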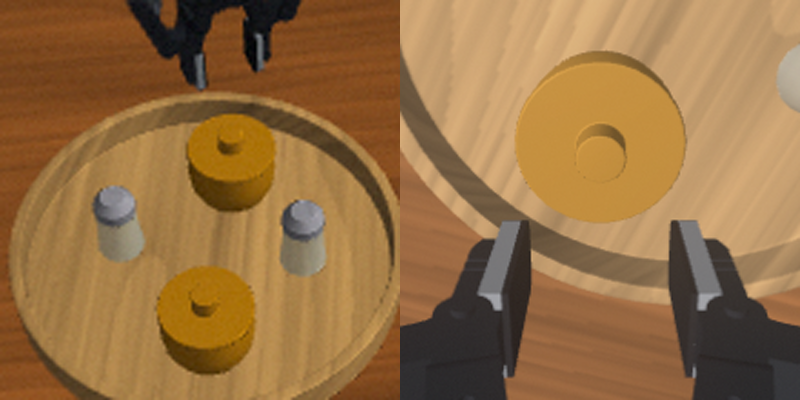

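The crop shows the lid level on its pot, just like the covered pot, with its disc measured at (489, 92). Next is the rim grasp at −57°, at (641, −60), in the widest gap between the covered pot and a shaker.

Emit:
step_arm:
  increments:
    - [[20,-20,0],[0,0,0.04]]
    - [[26,-26,0],[0,0,0.047]]
    - [[26,-26,0],[0,0,0.048]]
    - [[26,-26,0],[0,0,0.048]]
    - [[26,-26,0],[0,0,0.048]]
    - [[20,-20,0],[0,0,0.048]]
    - [[9,-8,0],[0,0,0]]
    - [[0,0,0],[0,0,0]]
  fingers: -0.3

```text
time: 10.87
eef_pos: [0.6415, -0.0621, 0.1581]
tcp_rot: [0.959, 0.283, -0.001, -0.001]
contact_force: [-0.5, -1.0, 0.2]
opening: 0.353
finger_force: 0.0
```

Emit:
step_arm:
  increments:
    - [[0,0,-10],[0,0,0]]
    - [[0,0,-20],[0,0,0]]
    - [[0,0,-20],[0,0,0]]
    - [[0,0,-15],[0,0,0]]
    - [[0,0,0],[0,0,0]]
    - [[0,0,0],[0,0,0]]
    - [[0,0,0],[0,0,0]]

```text
time: 11.45
eef_pos: [0.6408, -0.0593, 0.0959]
tcp_rot: [0.959, 0.285, 0.0, 0.0]
contact_force: [0.4, 0.4, 0.6]
opening: 0.349
finger_force: 0.0
```

```bash
python3 - <<'E'
from h import *
s=readout.get_state();M=R.from_quat(s['tcp_rot']).as_matrix();y=M[:,1]
print(s['eef_pos'],np.degrees(np.arctan2(y[1],y[0])),s['opening'],np.round(s['qpos'],2))
d=s['eef_pos'][:2]-np.array([.5594,.0659]);print(np.hypot(*d),np.degrees(np.arctan2(d[1],d[0])))
b=snap('wrist')[1];cv2.imwrite('pics/w5.png',b)
E
```

```text
[ 0.64083966 -0.05929311  0.09587375] -56.902250499459484 0.34866752319435745 [-0.25  0.36  1.75  0.    1.03  0.74]
0.14935104365763538 -56.955501420262145
```

View pics/w5.png

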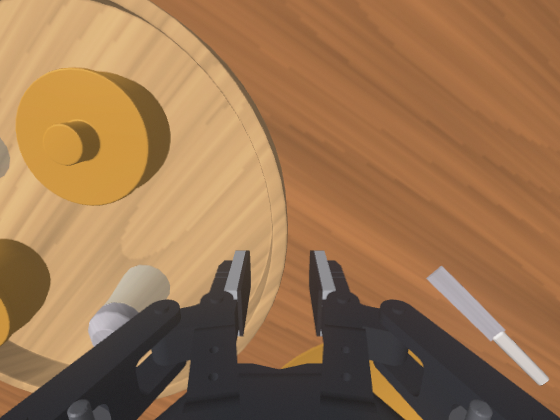

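The wrist view shows the rim, at about (278,235), lying between the finger tips at (243,255) and (318,255), with the shaker and covered pot clear. Descending and gripping.

Emit:
step_arm:
  increments:
    - [[0,0,-20],[0,0,0]]
    - [[0,0,-20],[0,0,0]]
    - [[0,0,-12],[0,0,0]]
    - [[0,0,-6],[0,0,0]]
    - [[0,0,-3],[0,0,0]]
    - [[0,0,0],[0,0,0]]
    - [[0,0,0],[0,0,0]]

```text
time: 12.08
eef_pos: [0.6418, -0.0604, 0.0354]
tcp_rot: [0.959, 0.284, 0.001, 0.0]
contact_force: [0.5, 0.2, -0.5]
opening: 0.351
finger_force: 0.0
```

Emit:
step_arm:
  increments:
    - [[0,0,0],[0,0,0]]
    - [[0,0,0],[0,0,0]]
    - [[0,0,0],[0,0,0]]
    - [[0,0,0],[0,0,0]]
    - [[0,0,0],[0,0,0]]
  fingers: -1
  grip_force: 25

```text
time: 12.5
eef_pos: [0.6413, -0.0592, 0.0356]
tcp_rot: [0.959, 0.284, 0.0, -0.001]
contact_force: [-3.0, 4.5, 5.4]
opening: 0.112
finger_force: 25.5
```

```bash
python3 - <<'E'
from h import *
s=readout.get_state();p=np.array(s['eef_pos'][:2])*1000;c=np.array([559.4,65.9]);print(p,s['opening'],s['contact_force'],s['wrist_torque'])
d=p-c;print(np.hypot(*d));rho=150.
steps=[.5,1,1.5]+[2]*46+[1.5,1,1,.8];print(len(steps),sum(steps))
a=0;out=[]
for st in steps:
    q0=R.from_euler('z',a,degrees=True).as_matrix()[:2,:2]@d;a+=st;q1=R.from_euler('z',a,degrees=True).as_matrix()[:2,:2]@d
    out.append((q1-q0).round(1).tolist())
print(out)
E
```

```text
[641.33991947 -59.23909217] 0.1115901106064231 [-2.95360579  4.5204212   5.39371144] [ 0.77997584  0.48617228 -0.11679823]
149.57921911428596
53 99.3
[[1.1, 0.7], [2.2, 1.5], [3.2, 2.3], [4.2, 3.2], [4.0, 3.3], [3.9, 3.4], [3.8, 3.6], [3.7, 3.7], [3.5, 3.8], [3.4, 4.0], [3.3, 4.1], [3.1, 4.2], [3.0, 4.3], [2.8, 4.4], [2.7, 4.5], [2.5, 4.6], [2.4, 4.7], [2.2, 4.7], [2.0, 4.8], [1.9, 4.9], [1.7, 4.9], [1.5, 5.0], [1.3, 5.0], [1.2, 5.1], [1.0, 5.1], [0.8, 5.2], [0.6, 5.2], [0.4, 5.2], [0.3, 5.2], [0.1, 5.2], [-0.1, 5.2], [-0.3, 5.2], [-0.5, 5.2], [-0.7, 5.2], [-0.8, 5.2], [-1.0, 5.1], [-1.2, 5.1], [-1.4, 5.0], [-1.5, 5.0], [-1.7, 4.9], [-1.9, 4.9], [-2.1, 4.8], [-2.2, 4.7], [-2.4, 4.6], [-2.5, 4.6], [-2.7, 4.5], [-2.9, 4.4], [-3.0, 4.3], [-3.2, 4.2], [-2.5, 3.0], [-1.7, 2.0], [-1.7, 2.0], [-1.4, 1.5]]
```

Gripped, measured radius 149.6 mm. Now turning the tray along the arc.

Emit:
step_arm:
  increments:
    - [[1.1,0.7,0],[0,0,0.0087]]
    - [[2.2,1.5,0],[0,0,0.0175]]
    - [[3.2,2.3,0],[0,0,0.0262]]
    - [[4.2,3.2,0],[0,0,0.0349]]
    - [[4.0,3.3,0],[0,0,0.0349]]
    - [[3.9,3.4,0],[0,0,0.0349]]
    - [[3.8,3.6,0],[0,0,0.0349]]
    - [[3.7,3.7,0],[0,0,0.0349]]

```text
time: 13.17
eef_pos: [0.6674, -0.0374, 0.0357]
tcp_rot: [0.92, 0.392, 0.0, -0.001]
contact_force: [-4.5, 4.1, 6.3]
opening: 0.114
finger_force: 25.8
```

Emit:
step_arm:
  increments:
    - [[3.5,3.8,0],[0,0,0.0349]]
    - [[3.4,4.0,0],[0,0,0.0349]]
    - [[3.3,4.1,0],[0,0,0.0349]]
    - [[3.1,4.2,0],[0,0,0.0349]]
    - [[3.0,4.3,0],[0,0,0.0349]]
    - [[2.8,4.4,0],[0,0,0.0349]]
    - [[2.7,4.5,0],[0,0,0.0349]]
    - [[2.5,4.6,0],[0,0,0.0349]]

```text
time: 13.83
eef_pos: [0.6915, -0.0038, 0.0356]
tcp_rot: [0.857, 0.516, -0.0, -0.001]
contact_force: [-4.3, 3.3, 5.6]
opening: 0.116
finger_force: 26.1
```

Emit:
step_arm:
  increments:
    - [[2.4,4.7,0],[0,0,0.0349]]
    - [[2.2,4.7,0],[0,0,0.0349]]
    - [[2.0,4.8,0],[0,0,0.0349]]
    - [[1.9,4.9,0],[0,0,0.0349]]
    - [[1.7,4.9,0],[0,0,0.0349]]
    - [[1.5,5.0,0],[0,0,0.0349]]
    - [[1.3,5.0,0],[0,0,0.0349]]
    - [[1.2,5.1,0],[0,0,0.0349]]

```text
time: 14.5
eef_pos: [0.7055, 0.0351, 0.0356]
tcp_rot: [0.777, 0.63, -0.0, -0.001]
contact_force: [-4.6, 2.7, 5.7]
opening: 0.118
finger_force: 26.6
```

Emit:
step_arm:
  increments:
    - [[1.0,5.1,0],[0,0,0.0349]]
    - [[0.8,5.2,0],[0,0,0.0349]]
    - [[0.6,5.2,0],[0,0,0.0349]]
    - [[0.4,5.2,0],[0,0,0.0349]]
    - [[0.3,5.2,0],[0,0,0.0349]]
    - [[0.1,5.2,0],[0,0,0.0349]]
    - [[-0.1,5.2,0],[0,0,0.0349]]
    - [[-0.3,5.2,0],[0,0,0.0349]]

```text
time: 15.17
eef_pos: [0.7083, 0.0763, 0.0357]
tcp_rot: [0.681, 0.732, -0.0, -0.0]
contact_force: [-3.8, 1.6, 5.0]
opening: 0.115
finger_force: 27.1
```

Emit:
step_arm:
  increments:
    - [[-0.5,5.2,0],[0,0,0.0349]]
    - [[-0.7,5.2,0],[0,0,0.0349]]
    - [[-0.8,5.2,0],[0,0,0.0349]]
    - [[-1.0,5.1,0],[0,0,0.0349]]
    - [[-1.2,5.1,0],[0,0,0.0349]]
    - [[-1.4,5.0,0],[0,0,0.0349]]
    - [[-1.5,5.0,0],[0,0,0.0349]]
    - [[-1.7,4.9,0],[0,0,0.0349]]

```text
time: 15.83
eef_pos: [0.6998, 0.1168, 0.0357]
tcp_rot: [0.573, 0.819, 0.0, 0.0]
contact_force: [-4.1, 0.5, 4.3]
opening: 0.116
finger_force: 27.5
```

Emit:
step_arm:
  increments:
    - [[-1.9,4.9,0],[0,0,0.0349]]
    - [[-2.1,4.8,0],[0,0,0.0349]]
    - [[-2.2,4.7,0],[0,0,0.0349]]
    - [[-2.4,4.6,0],[0,0,0.0349]]
    - [[-2.5,4.6,0],[0,0,0.0349]]
    - [[-2.7,4.5,0],[0,0,0.0349]]
    - [[-2.2,3.2,0],[0,0,0.0262]]
    - [[-1.0,1.5,0],[0,0,0.012]]

```text
time: 16.5
eef_pos: [0.683, 0.1499, 0.0356]
tcp_rot: [0.467, 0.884, 0.0, 0.001]
contact_force: [-2.1, 0.9, 4.4]
opening: 0.115
finger_force: 27.6
```

```bash
python3 - <<'E'
from rim import *
s=readout.get_state();p=np.array(s['eef_pos'][:2])*1000;c=np.array([559.4,65.9]);d=p-c;y=R.from_quat(s['tcp_rot']).as_matrix()[:,1]
print(s['time'],np.hypot(*d),np.degrees(np.arctan2(d[1],d[0])),np.degrees(np.arctan2(y[1],y[0])),s['contact_force'],s['opening'],s['finger_force'])
C,im=snap('top','t6.png');h=cv2.cvtColor(im,cv2.COLOR_BGR2HSV)
m=cv2.inRange(h,np.array((17,160,130)),np.array((26,255,255)));m=cv2.morphologyEx(m,cv2.MORPH_OPEN,np.ones((3,3)))
u=np.array([-58.2,-325])/np.hypot(58.2,325)
for k in cv2.findContours(m,cv2.RETR_EXTERNAL,cv2.CHAIN_APPROX_NONE)[0]:
    if cv2.contourArea(k)<200: continue
    P=onplane(C,k.reshape(-1,2),.075)[:,:2]*1000;e=cv2.fitEllipse(P.astype(np.float32));q=np.array(e[0])-c
    print(np.round(e[0],1),np.round(e[1],1),'x,y in stand',q@u,-q[0]*u[1]+q[1]*u[0],'ang',np.degrees(np.arctan2(q[1],q[0])))
E
```

```text
16.5 149.46219414388057 34.198318327892075 34.26995645120807 [-2.05120598  0.89400967  4.43368293] 0.11477298777221198 27.618961092084646
[534.3  -5.1] [67.2 68.1] x,y in stand 74.31991817556445 -12.240353419073347 ang -109.50528509458688
[ 499.5 -239. ] [224.8 225.8] x,y in stand 310.6965848181816 -5.258774815669547 ang -101.12241871929533
[888.3 603.6] [189.  222.3] x,y in stand -587.2067497009688 228.95082410665344 ang 58.54654494373436
```

View pics/t6.png

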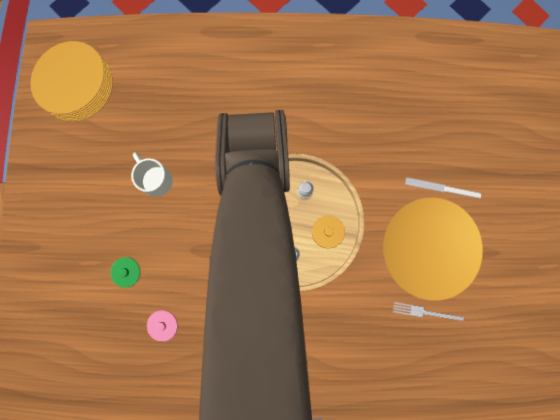

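The lid is on the pot at (328,232), all items are standing, and the mug and plate are undisturbed. The pot is at −109.5° and needs −100.2°, so it needs about 9° more.

Emit:
step_arm:
  increments:
    - [[-1.5,2.1,0],[0,0,0.0175]]
    - [[-3.1,4.2,0],[0,0,0.0349]]
    - [[-3.2,4.1,0],[0,0,0.0349]]
    - [[-3.4,4.0,0],[0,0,0.0349]]
    - [[-2.1,2.3,0],[0,0,0.0209]]
    - [[-1.6,1.7,0],[0,0,0.0157]]
    - [[0,0,0],[0,0,0]]
    - [[0,0,0],[0,0,0]]

```text
time: 17.22
eef_pos: [0.6685, 0.1682, 0.0357]
tcp_rot: [0.396, 0.918, 0.001, 0.001]
contact_force: [-2.7, 1.7, 6.6]
opening: 0.115
finger_force: 28.0
```

Emit:
step_arm:
  increments:
    - [[0,0,0],[0,0,0]]
    - [[0,0,0],[0,0,0]]
    - [[0,0,0],[0,0,0]]
    - [[0,0,0],[0,0,0]]
    - [[0,0,0],[0,0,0]]
    - [[0,0,0],[0,0,0]]

```text
time: 17.72
eef_pos: [0.6686, 0.1681, 0.0357]
tcp_rot: [0.397, 0.918, 0.001, 0.001]
contact_force: [-1.8, 1.8, 5.9]
opening: 0.113
finger_force: 28.1
```

```bash
python3 - <<'E'
from h import *
s=readout.get_state();c=np.array([559.4,65.9]);d=np.array(s['eef_pos'][:2])*1000-c
print(s['time'],s['eef_pos'],np.hypot(*d),s['contact_force'],s['opening'],s['finger_force'],np.abs(s['dq']).max())
u=np.array([-58.2,-325])/np.hypot(58.2,325)
ims=[]
for n in('top','scene'):
    C,im=snap(n);h=cv2.cvtColor(im,cv2.COLOR_BGR2HSV);ims.append(im)
    m=cv2.inRange(h,np.array((17,160 if n=='top' else 190,120)),np.array((26,255,255)));m=cv2.morphologyEx(m,cv2.MORPH_OPEN,np.ones((3,3)))
    for k in cv2.findContours(m,cv2.RETR_EXTERNAL,cv2.CHAIN_APPROX_NONE)[0]:
        if not 200<cv2.contourArea(k)<3000: continue
        P=onplane(C,k.reshape(-1,2),.075)[:,:2]*1000;e=cv2.fitEllipse(P.astype(np.float32));q=np.array(e[0])-c
        print(n,np.round(e[0],1),np.round(e[1],1),'x,y in stand',q@u,-q[0]*u[1]+q[1]*u[0])
cv2.imwrite('pics/f7.png',np.hstack([cv2.resize(ims[0][140:300,220:380],(400,400)),cv2.resize(ims[1][130:290,170:330],(400,400))]))
E
```

```text
17.7167 [0.66861332 0.16810218 0.03567309] 149.57551641919176 [-1.79490734  1.777055    5.9173925 ] 0.11322696767093751 28.115244114305824 0.0013002607220862015
top [545.6  -8.3] [67.4 68.5] x,y in stand 75.44137529114334 -0.4990152570046984
scene [551.   -4.7] [64.9 90.1] x,y in stand 70.97108178375834 4.129401361862286
```

View pics/f7.png

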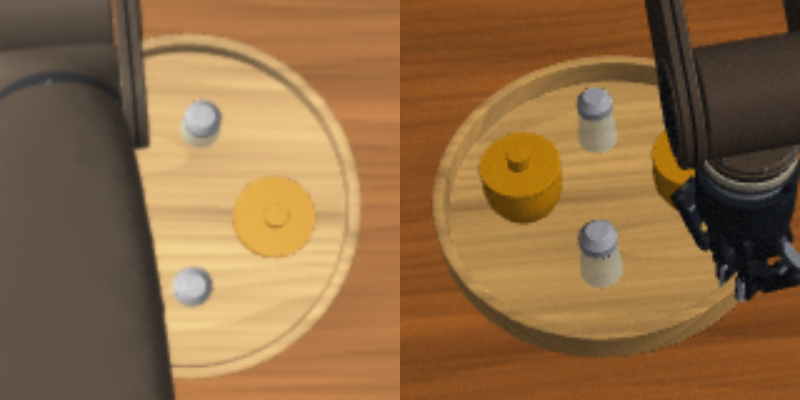

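The crop shows the lidded pot on the plate side, at (273,216) in the top half, with its lid level. Both shakers and the covered pot are standing, and the fingers are on the rim. The pot's sideways error is about 0.5 mm and the tray is still, so I'm handing in.

```bash
python3 -c "
from plant import sign_off
print(sign_off())"
```

```text
the job is handed in; nothing more can be done
None
```

The lid is seated on its pot, and the tray is turned so the pot faces the plate, about 0.5 mm off sideways in the top view. The fingers still grip the rim, and the job is handed in; sign-off returned no verdict.

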